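# Seat the loose crank on the hidden drive eye and wind the beaker under the spout

## Task

Take the loose crank out of its grey stand, put it into the round bore of the blue gearbox and feel for the flat drive eye hidden at the bottom, so that the crank drops fully home without being forced. Then wind the crank gently anticlockwise (seen from above) until the beaker stands centred under the dispenser's spout, and let go, leaving the crank fully home. Move the carriage only with the crank: do not touch the carriage, the beaker or the dispenser, and leave the other things on the bench where they are.

Things in the scene. Friction and masses are not known exactly. Their poses are not given: they have to be found in the camera images.
- crank_hub (a point): Centre of the red hub of the loose steel crank (0.3 kg, balanced about its shank), best gripped here: a block 24 mm along crank x, 20 mm along crank y, 40 mm high. Crank z points up along the shank, crank x from the hub along the arm to the knob. Arm: 20 mm wide, 10 mm thick, directly under the hub, from 40 mm behind the axis to 78 mm ahead; a weight 16 mm high lies on it 22 to 44 mm behind the axis.
- crank_foot (a point): Centre of the lower end of the crank's shank, 80 mm below the hub's centre, 50 mm below the arm's underside. Shank round, 35 mm in diameter; a collar 50 mm in diameter, 8 mm thick, lies under the arm. The foot is a fork: two jaws 8.5 mm thick, 18 mm broad, with a slot between them 11 mm wide, 22 mm deep, open along crank y. It fits the drive eye in two ways, half a turn apart.
- crank_knob (a point): Middle of the black upright knob on the crank's arm: 20 mm in diameter, 45 mm high, 68 mm along crank x from the shank's axis, 2.5 mm higher than the hub's centre. It spins freely about its own upright axis.
- crank_stand: Fixed grey block, 50 mm high, with a round 38 mm hole at its origin. The crank starts in it, its collar lying on the block, its arm along the stand's x; lift it straight up by more than 55 mm to free it. Origin at bench height.
- bore_mouth (a point): Centre of the mouth of the 38 mm round bore in the top of the blue gearbox (90 x 90 mm, 85 mm high) of the filling station; axes as the station's. Foot resting crosswise on the hidden eye: 28 mm below this point. Fully home: foot 42 mm below this point, the crank's collar lying flat on the gearbox.
- eye_seat (a point): Middle of the bore's floor, 43 mm below its mouth, hidden by a slit rubber seal of no resistance. On it the drive eye, a flat steel tang 7 mm thick, 27 mm wide, 15 mm high, with a rounded top, stands upright across the axis. Its direction is unknown and varies; these axes do not show it. The fork drops over it when within about 10 degrees of in line. Pressing lightly while turning does not turn the eye.
- station: The fixed filling station: gearbox, grey base, rails, carriage. Origin at bench height under the bore's axis; the rails run along its -y, z is up. Turning the seated crank anticlockwise seen from above drives the carriage along -y by 30 mm per radian, after up to some 20 degrees of free play. Turning takes about 0.1 to 0.2 N m.
- carriage: Aluminium carriage 112 x 85 mm on two steel rails, with a blue nest for the beaker; origin under its middle. It starts 160 mm along the station's -y from the bore's axis and can travel 95 mm. Friction holds it where it is left.
- beaker: Glass beaker, 60 mm in diameter, 85 mm high, standing loose in the carriage's nest; origin at the centre of its underside, 41 mm above the bench.
- beaker_mouth (a point): Centre of the beaker's rim.
- spout_tip (a point): Lower end of the dispenser's spout (yellow nozzle, 15 mm in diameter), 143 mm above the bench, over the line on which the beaker travels, 30 to 65 mm further along the station's -y than the beaker at the start.
- dispenser: Fixed amber bottle (96 mm in diameter) with a white pump head, 253 mm high, and a spout. Origin on the bench under the spout's tip; the bottle's axis is 100 mm along its x and 55 mm along its -y from there.
- flask_cup: Small glass cup, 56 mm wide, 70 mm high: leave it alone. Origin under its middle.
- amber_jar: Amber jar with blue cap, 60 mm wide, 100 mm high: leave it alone. Origin under its middle.
- water_bottle: Clear bottle, 64 mm wide, 190 mm high: leave it alone. Origin under its middle.
- glove_box: Green box 120 x 230 x 70 mm: leave it alone. Origin under its middle.
- goggles: Safety goggles, 140 mm wide, 44 mm high: leave them alone. Origin at bench height under the lenses.
- scoop: Steel spoon, 160 mm long: leave it alone.
- solvent: Big amber bottle with red cap, 90 mm wide, 210 mm high: leave it alone. Origin under its middle.
There are look-alikes about, which are no part of the job. Leave any pink look-alike of the part that bears crank_hub alone.

How it is judged:
By the outcome, as a careful person would: the job done as asked, in the order asked, and still so for the second after the job is handed in, with the robot touching nothing.
It also fails if it takes over 72 s, if anything falls off the work surface, if the arm or the gripper's body presses on something with over 40 N, if the wrist force passes 120 N, or if a joint passes its speed limit or range.

## Robot

A 6-joint arm with a two-finger parallel gripper is mounted at the origin on the work surface. World frame = base frame: x ahead of the robot, y to its left, z up, the work surface at z = 0. Lengths are in m, angles in degrees, forces in N, time in s.
With the tool pointing down it reaches from about 0.4 to 0.925 m from the base axis. Payload 3.4 kg.
Tool frame: the origin (TCP) lies at the very end of the fingers, on their centre line; the grasp point (between the pads) lies 19 mm behind it; z points along the fingers, y is the direction in which the jaws open and shut (so a half turn about z gives the same grasp; the last joint's range is limited). The gripper opens to 85 mm and grips with 20 to 120 N. Pads are 22 mm wide; open, the fingers measure 114 mm over their backs; the gripper's body (76 mm by 85 mm) begins 54 mm behind the grasp point. The pads swing forward as they close: fully open they stand 13 mm farther back than shut.
Start: joints at [-77.894, 17.578, 86.31, -0, 76.112, -4.211], TCP at [0.162, -0.552, 0.231] pointing down, gripper open.
Joint ranges: [-179.03, 179.03], [-60, 130.46], [8.19, 133.38], [-81.62, 261.62], [5.75, 156.47], [-153.77, 153.77]. Speed limits (degrees/s): [147.25, 147.25, 180, 180, 180, 180].

## Interface

Orientations are given as a 3x3 rotation matrix whose columns are the frame's x, y, z axes.
In Python, from bench import status, optics, arm gives the robot as it stands.
- The arm moves only by the tool jog_arm, never from a script. Its argument "series" is a list that holds one entry, the list of rows, each a list of 7 numbers: the turn, a rotation vector about the tool's x, y, z in degrees, then the shift along the tool's x, y, z in cm, then the closure in counts, from 0 (fully open) to 255 (shut). In form: [[[wx, wy, wz, dx, dy, dz, fingers], ...]]. A call has 1 to 20 rows; each row is the pose to reach, as a shift and turn from the pose commanded when the call began, along the tool's axes at that moment; what a row does not reach only later rows make up. A row lasts 1/10 s, in which the tool goes at most 50 mm and 8.59 degrees, less where a joint would pass 70% of its speed; a pose out of reach is approached as far as the arm can. A call with a gripper value outside its range is refused whole. The fingers move at their own pace and stop on an object; the grip force is fixed at half the most. Time passes only in rows, so rows that repeat a pose let the fingers close. It gives the time, the measured TCP pose, the force and the opening at its end, in the units of the state.
- status.state(): the state, without advancing time (a new reading comes with each control period).
- optics.get_image(name): name is "side" or "top"; returns a dict with "image" (400x640x3 uint8, red, green, blue), "fx", "fy", "cx", "cy" (pixels), "pose" (4x4, takes a point from camera to world coordinates). Camera axes: x right, y down, z forward; pixel columns grow to the right and rows downward; lengths in m; the calibration is good to about 2 mm. A picture is of the moment at which its call begins. There is no depth.
- arm.hand_in(): hands the job in, once; it reports no verdict.
The state is a dict: "time_s": time; "joints": joint angles; "dq": joint speeds; "effort": joint torques, N m; "position": TCP position; "eef_rot": TCP orientation; "contact_force": force on the tool from outside, world axes, zero at the start; "ft_torque": the same for the moment, N m; "grip_width": finger opening in m.
Only numpy, scipy, OpenCV 4.12 (cv2) and the standard library are available. Lean on these libraries where they do the work, as an engineer would, in place of code of your own. Each camera call takes 0.05 s, during which the arm holds its last target. There are 200 camera calls.

## Working session

There is one attempt and no reset: what is moved stays moved. The work goes in short steps, Python scripts to look and compute and a tool call to move; the robot and the scene stay as the last step left them, time stands still between calls to the robot, and variables do not carry over. Pictures are saved under pics/ and viewed, about 8 in all and at most 12, crops included, and the job is handed in when it is done.

Besides the shell and the picture viewer there is one more tool, called after ">>>" as name([rows], argument=value, ...), one row to a line, values as JSON. jog_arm: Moves the arm, as the interface text tells. Its arguments: {"type":"object","properties":{"series":{"type":"array","items":{"type":"array","items":{"type":"array","items":{"type":"number"}}}}},"required":["series"]}

```bash
mkdir -p pics; ls; python3 - <<'E'
from bench import status, optics
import cv2, numpy as np
np.set_printoptions(precision=4,suppress=True)
print(status.state())
for n in("top","side"):
    d=optics.get_image(n); cv2.imwrite(f"pics/{n}0.png",d["image"][:,:,::-1]); print(n,d["fx"],d["fy"],d["cx"],d["cy"]);print(d["pose"])
E
```

```text
pics
{'time_s': 0.0, 'joints': array([-77.8934,  17.6237,  86.3832,  -0.    ,  76.1133,  -4.2117]), 'dq': array([-0.0523,  0.0101,  0.0155, -0.0073,  0.0507, -0.0423]), 'effort': array([ -0.0005, -45.755 , -25.1915,  -0.    ,   0.013 ,   0.    ]), 'position': array([ 0.1614, -0.5512,  0.2304]), 'eef_rot': array([[ 0.9597,  0.281 , -0.0004],
       [ 0.281 , -0.9597,  0.0021],
       [ 0.0002, -0.0021, -1.    ]]), 'contact_force': array([ 0.8165,  0.4275, -0.2647]), 'ft_torque': array([-0.0413,  0.0084,  0.0351]), 'grip_width': 0.08551431113292764}
top 383.5412669532863 383.5412669532863 324.06320625899536 200.75175865394644
[[ 0.029  -0.9909  0.1312  0.387 ]
 [-0.9996 -0.0294 -0.0006  0.0561]
 [ 0.0044 -0.1312 -0.9914  1.3623]
 [ 0.      0.      0.      1.    ]]
side 516.4489024684996 516.4489024684996 322.664706193122 200.70145616700188
[[-0.974  -0.1436  0.1753  0.3163]
 [-0.2263  0.5762 -0.7854  1.1284]
 [ 0.0118 -0.8046 -0.5937  0.9439]
 [ 0.      0.      0.      1.    ]]
```

View pics/top0.png

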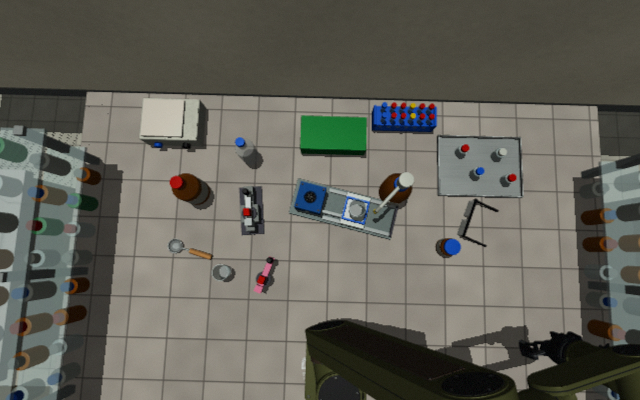

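View pics/side0.png

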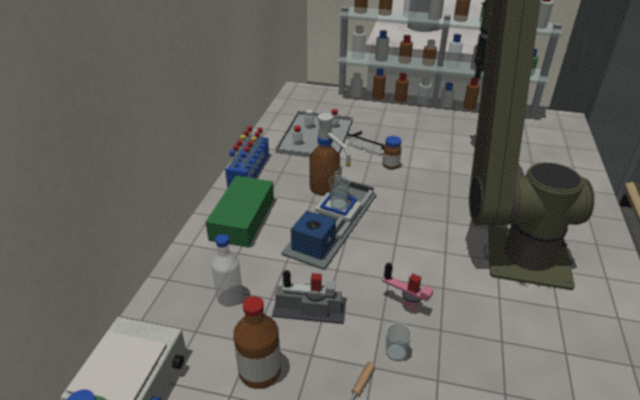

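The top view shows the real crank (red hub, grey stand) at about (248,212), the pink look-alike at (264,276), the gearbox bore at (311,197), the beaker at (356,209) and the spout tip near (377,210). In the side view the crank's hub is at (316,281) and the bore at (313,226). I'll enlarge these areas next.

```bash
python3 - <<'E'
import cv2, numpy as np
t=cv2.imread("pics/top0.png"); s=cv2.imread("pics/side0.png")
a=cv2.resize(t[170:245,235:405],None,fx=4.7,fy=4.7,interpolation=cv2.INTER_CUBIC)
cv2.imwrite("pics/tc.png",a)
b=cv2.resize(s[120:325,265:400],None,fx=2.9,fy=2.9,interpolation=cv2.INTER_CUBIC)
c=cv2.resize(s[255:325,270:350],None,fx=5,fy=5,interpolation=cv2.INTER_CUBIC)
W=np.zeros((600,800,3),np.uint8); W[:b.shape[0],:b.shape[1]]=b[:600]; W[:350,395:795]=c
cv2.imwrite("pics/sc.png",W)
E
```

```text
(no output)
```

View pics/tc.png

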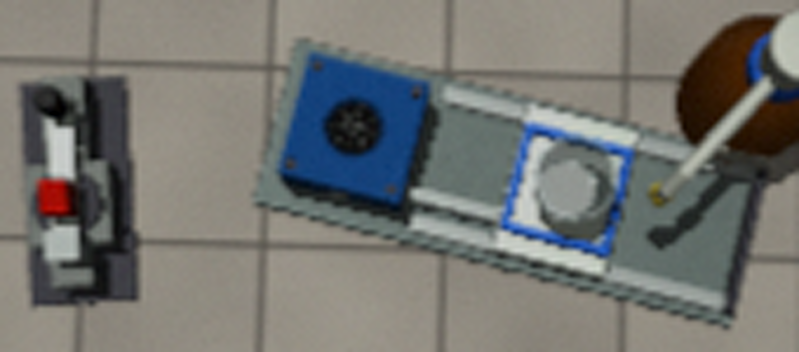

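View pics/sc.png

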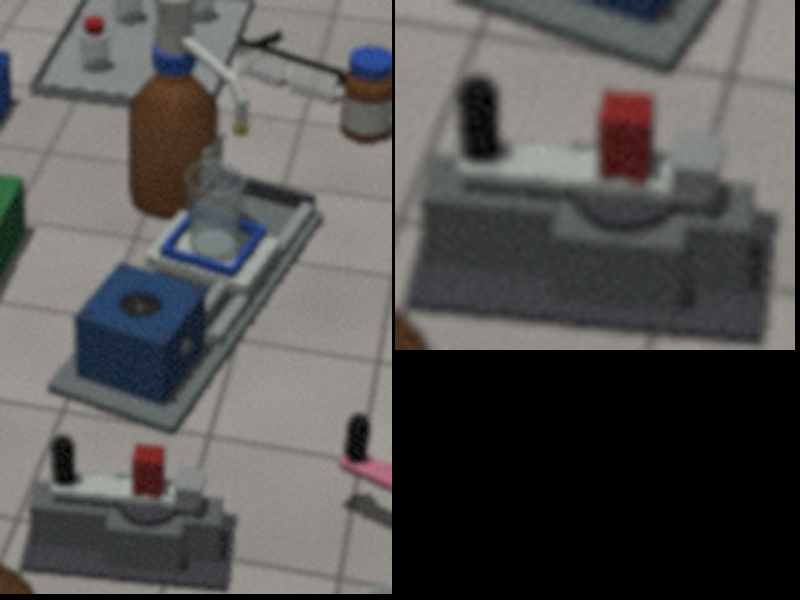

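The crops show the crank's arm nearly along world +x (hub at crop (57,197), knob at (48,100)), the dark bore centred at (353,126) in the gearbox, the beaker in the blue nest at about (570,190), and the yellow spout tip at (658,193). Next I'll take measurements from both views.

```bash
cat > h.py <<'E'
import cv2, numpy as np
from bench import status, optics
np.set_printoptions(precision=4,suppress=True)
def ray(d,uv):
    v=np.array([(uv[0]-d["cx"])/d["fx"],(uv[1]-d["cy"])/d["fy"],1.]); P=np.asarray(d["pose"])
    return P[:3,3],P[:3,:3]@v
def onz(d,uv,z):
    o,v=ray(d,uv); return o+v*(z-o[2])/v[2]
def proj(d,p):
    P=np.asarray(d["pose"]); c=P[:3,:3].T@(np.asarray(p)-P[:3,3]); return np.array([c[0]/c[2]*d["fx"]+d["cx"],c[1]/c[2]*d["fy"]+d["cy"]])
def tri(rs):
    A=np.zeros((3,3));b=np.zeros(3)
    for o,v in rs:
        v=v/np.linalg.norm(v);M=np.eye(3)-np.outer(v,v);A+=M;b+=M@o
    return np.linalg.solve(A,b)
def blob(d,kind,box):   # box x0,x1,y0,y1 ; largest blob centroid, area
    x0,x1,y0,y1=box; im=cv2.resize(d["image"][y0:y1,x0:x1],None,fx=4,fy=4,interpolation=cv2.INTER_LINEAR).astype(int)
    r,g,b=im[...,0],im[...,1],im[...,2]
    m={"red":(r>110)&(g<70)&(b<70),"black":(r<50)&(g<50)&(b<50),"yellow":(r>b+40)&(g>b+20)&(r>90),
       "blue":(b>r+50)&(b>g+25)}[kind].astype(np.uint8)
    n,l,s,c=cv2.connectedComponentsWithStats(m)
    i=1+np.argmax(s[1:,4]); cc=(c[i]+.5)/4-.5+[x0,y0]
    return cc,s[i,4]/16,s[i,:4]/4+[x0,y0,0,0],(l==i)
E
python3 - <<'E'
from h import *
B={"hub":("red",.088,(238,256,203,222),(300,335,270,295)),"knob":("black",.0905,(238,256,180,200),(278,296,264,292)),
"bore":("black",.085,(298,322,185,208),(298,326,214,236)),"spout":("yellow",.146,(368,384,200,220),(338,360,158,170)),
"nest":("blue",.05,(338,373,192,228),(315,362,190,220))}
D={n:optics.get_image(n) for n in("top","side")}
for k,(kind,z,bt,bs) in B.items():
    rs=[]
    for n,bx in(("top",bt),("side",bs)):
        c,a,bb,_=blob(D[n],kind,bx); print(k,n,c,"area",a,bb,"->",onz(D[n],c,z)); rs.append(ray(D[n],c))
    print("   tri",tri(rs))
E
```

```text
hub top [245.6436 211.2573] area 39.5625 [242.75 208.     6.75   7.25] -> [0.5126 0.3158 0.088 ]
hub side [315.9512 276.2518] area 43.875 [311.25 274.    10.     5.5 ] -> [0.5171 0.2886 0.088 ]
   tri [0.511  0.3112 0.111 ]
knob top [253.5763 193.8671] area 41.6875 [251.   187.25   5.    12.75] -> [0.5717 0.292  0.0905]
knob side [286.4626 278.6458] area 88.8125 [283.25 271.25   7.5   15.5 ] -> [0.5808 0.3148 0.0905]
   tri [0.5805 0.2966 0.0713]
bore top [309.695  196.7502] area 94.875 [304.25 191.75  11.5   11.  ] -> [0.5683 0.104  0.085 ]
bore side [312.9784 224.4537] area 51.25 [307.25 222.    12.25   6.25] -> [0.5708 0.1011 0.085 ]
   tri [0.569  0.1041 0.0874]
spout top [373.8641 209.6413] area 2.875 [373.5  209.     1.75   2.25] -> [ 0.5242 -0.1043  0.146 ]
spout side [347.3917 164.2556] area 5.625 [346.5  163.75   3.     2.25] -> [ 0.5228 -0.1166  0.146 ]
   tri [ 0.5219 -0.1033  0.1545]
nest top [354.8227 210.1934] area 191.1875 [341.25 196.    28.75  28.75] -> [ 0.5311 -0.0515  0.05  ]
nest side [338.7508 205.1222] area 151.4375 [321.   195.25  35.5   19.  ] -> [ 0.5303 -0.0444  0.05  ]
   tri [ 0.5317 -0.052   0.0443]
```

```bash
python3 - <<'E'
from h import *
D={n:optics.get_image(n) for n in("top","side")}
def red(d,box):
    x0,x1,y0,y1=box; im=d["image"][y0:y1,x0:x1].astype(float); w=np.clip(im[...,0]-im[...,1:].max(2)-25,0,None); w=np.minimum(w,40)
    yy,xx=np.mgrid[y0:y1,x0:x1]; return np.array([(w*xx).sum(),(w*yy).sum()])/w.sum()
ct=red(D["top"],(240,253,204,220)); cs=red(D["side"],(306,328,268,296))
print("hub",ct,cs,onz(D["top"],ct,.09),onz(D["side"],cs,.088),tri([ray(D["top"],ct),ray(D["side"],cs)]))
# knob top face
for n,bx in(("top",(240,250,186,196)),("side",(278,296,264,292))):
    c,a,bb,_=blob(D[n],"black",bx); print("knob",n,c,a,bb,onz(D[n],c,.0905),onz(D[n],c,.113))
for n,bx in(("top",(366,384,200,220)),("side",(338,360,155,172))):
    x0,x1,y0,y1=bx; im=D[n]["image"][y0:y1,x0:x1].astype(float); w=np.clip(np.minimum(im[...,0],im[...,1])-im[...,2]-12,0,40); yy,xx=np.mgrid[y0:y1,x0:x1]
    c=np.array([(w*xx).sum(),(w*yy).sum()])/w.sum(); print("spout",n,c,(w>10).sum(),onz(D[n],c,.15))
s=status.state(); print(s["position"],s["eef_rot"])
E
```

```text
hub [245.9823 211.5138] [315.7163 279.7541] [0.5116 0.3142 0.09  ] [0.5149 0.2998 0.088 ] [0.5113 0.3121 0.1007]
knob top [245.6411 191.8073] 36.9375 [242.25 189.     7.75   7.  ] [0.5778 0.319  0.0905] [0.5745 0.3143 0.113 ]
knob side [286.4702 278.699 ] 88.3125 [283.5  271.25   7.5   15.5 ] [0.5807 0.315  0.0905] [0.5737 0.3364 0.113 ]
spout top [374.1478 210.8435] 11 [ 0.5199 -0.1048  0.15  ]
spout side [346.8636 164.0114] 13 [ 0.5234 -0.1113  0.15  ]
[ 0.1615 -0.5516  0.231 ] [[ 0.9597  0.281  -0.0002]
 [ 0.281  -0.9597  0.0007]
 [ 0.     -0.0007 -1.    ]]
```

```bash
cat >> h.py <<'E'
def plan(*pts,R=None,p=None):
    s=status.state(); R=s["eef_rot"] if R is None else R; p=s["position"] if p is None else p
    print("t",s["time_s"],"p",p,"yaw",np.degrees(np.arctan2(R[1,0],R[0,0])),"j6",s["joints"][5],"F",s["contact_force"],"T",s["ft_torque"],"w",s["grip_width"])
    for q in pts: print(q,"-> cm",(R.T@(np.array(q)-p)*100).round(2))
E
python3 -c "
from h import *
plan((.45,-.30,.35),(.5,.1,.35),(.511,.312,.25))"
```

```text
t 0.3 p [ 0.1615 -0.5516  0.231 ] yaw 16.317052754170728 j6 -4.210596789542815 F [-0.8122  0.6604 -0.0784] T [ 0.0048  0.0663 -0.0338] w 0.08538481955693726
(0.45, -0.3, 0.35) -> cm [ 34.76 -16.05 -11.89]
(0.5, 0.1, 0.35) -> cm [ 50.8  -53.03 -11.86]
(0.511, 0.312, 0.25) -> cm [ 57.81 -73.06  -1.85]
```

>>> jog_arm([
  [[0,0,0,34.8,-16,-11.9,0],[0,0,0,34.8,-16,-11.9,0],[0,0,0,34.8,-16,-11.9,0],[0,0,0,34.8,-16,-11.9,0],[0,0,0,34.8,-16,-11.9,0],[0,0,0,34.8,-16,-11.9,0],[0,0,0,34.8,-16,-11.9,0],[0,0,0,34.8,-16,-11.9,0],[0,0,6,50.8,-53,-11.9,0],[0,0,6,50.8,-53,-11.9,0],[0,0,12,50.8,-53,-11.9,0],[0,0,12,50.8,-53,-11.9,0],[0,0,12,50.8,-53,-11.9,0],[0,0,12,50.8,-53,-11.9,0],[0,0,12,50.8,-53,-11.9,0],[0,0,12,50.8,-53,-11.9,0],[0,0,12,57.8,-73,-1.9,0],[0,0,12,57.8,-73,-1.9,0],[0,0,12,57.8,-73,-1.9,0],[0,0,12,57.8,-73,-1.9,0]],
])

```text
time_s: 2.3
position: [0.5091, 0.2788, 0.2655]
eef_rot: [[0.997, 0.076, 0.001], [0.076, -0.997, 0.0], [0.001, -0.0, -1.0]]
contact_force: [0.3, -1.2, 0.2]
grip_width: 0.0852
```

>>> jog_arm([
  [[0,0,0,0,0,0,0],[0,0,0,0,0,0,0]],
])

```text
time_s: 2.5
position: [0.5086, 0.2776, 0.2651]
eef_rot: [[0.997, 0.078, -0.002], [0.078, -0.997, -0.002], [-0.002, 0.001, -1.0]]
contact_force: [0.1, -0.3, 0.6]
grip_width: 0.0855
```

```bash
python3 -c "
from h import *
plan((.511,.312,.25),(.511,.312,.12),(.511,.312,.072))"
```

```text
t 2.5 p [0.5086 0.2776 0.2651] yaw 4.466774467143841 j6 110.00536254172292 F [ 0.1286 -0.3238  0.567 ] T [-0.0321  0.0204 -0.0077] w 0.08546442020405468
(0.511, 0.312, 0.25) -> cm [ 0.51 -3.42  1.5 ]
(0.511, 0.312, 0.12) -> cm [ 0.54 -3.43 14.5 ]
(0.511, 0.312, 0.072) -> cm [ 0.55 -3.44 19.3 ]
```

>>> jog_arm([
  [[0,0,0,0.5,-3.4,1.5,0],[0,0,0,0.5,-3.4,6,0],[0,0,0,0.5,-3.4,10.5,0],[0,0,0,0.5,-3.4,14.5,0],[0,0,0,0.5,-3.4,16.5,0],[0,0,0,0.5,-3.4,18,0],[0,0,0,0.5,-3.4,19.3,0],[0,0,0,0.5,-3.4,19.3,0]],
])

```text
time_s: 3.3
position: [0.5114, 0.3095, 0.0724]
eef_rot: [[0.997, 0.074, -0.002], [0.074, -0.997, -0.001], [-0.002, 0.001, -1.0]]
contact_force: [-0.0, -0.8, 1.5]
grip_width: 0.0855
```

```bash
python3 - <<'E'
from h import *
plan((.511,.312,.072))
W=np.zeros((500,800,3),np.uint8)
d=optics.get_image("side"); a=cv2.resize(d["image"][235:325,265:365],None,fx=4,fy=4,interpolation=cv2.INTER_CUBIC); W[:360,:400]=a
d=optics.get_image("top"); a=cv2.resize(d["image"][170:250,210:290],None,fx=5,fy=5,interpolation=cv2.INTER_CUBIC); W[:400,400:800]=a
cv2.imwrite("pics/grasp.png",W[:,:,::-1])
E
```

```text
t 3.3 p [0.5114 0.3095 0.0724] yaw 4.228324198863397 j6 112.92657042074818 F [-0.0061 -0.803   1.4864] T [-0.0069 -0.0145  0.0119] w 0.0855457182542054
(0.511, 0.312, 0.072) -> cm [-0.03 -0.25  0.04]
```

View pics/grasp.png

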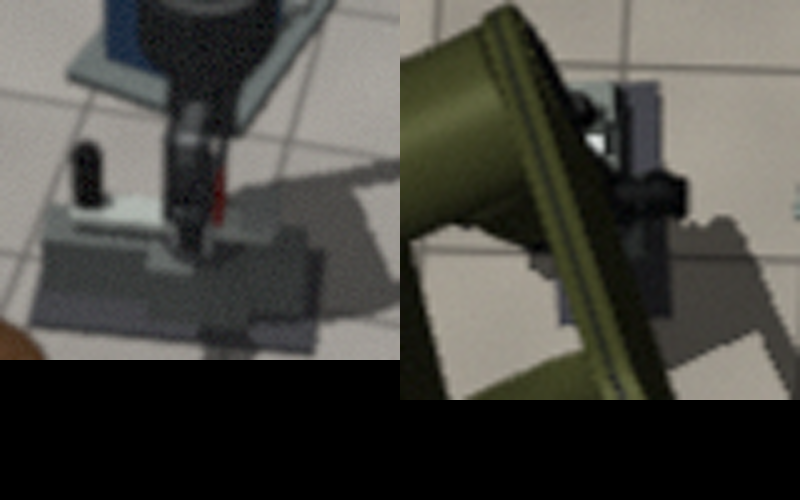

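The fingers straddle the red hub on both sides, with the near finger at crop (190,170) and a sliver of the hub visible at (218,190). Closing now.

>>> jog_arm([
  [[0,0,0,0,-0.2,0,60],[0,0,0,0,-0.2,0,120],[0,0,0,0,-0.2,0,180],[0,0,0,0,-0.2,0,255],[0,0,0,0,-0.2,0,255],[0,0,0,0,-0.2,0,255],[0,0,0,0,-0.2,0,255],[0,0,0,0,-0.2,0,255]],
])

```text
time_s: 4.2
position: [0.5117, 0.313, 0.0737]
eef_rot: [[0.997, 0.075, 0.0], [0.075, -0.997, -0.0], [0.0, 0.0, -1.0]]
contact_force: [-1.1, -2.6, 4.8]
grip_width: 0.0189
```

```bash
python3 -c "
from h import *
plan()"
```

```text
t 4.2 p [0.5117 0.313  0.0737] yaw 4.325841998815824 j6 113.11697000997414 F [-1.0886 -2.6432  4.7836] T [-0.2744  0.1741  0.0807] w 0.018852748370517255
```

>>> jog_arm([
  [[0,0,0,0,0,-1,255],[0,0,0,0,0,-2.5,255],[0,0,0,0,0,-4,255],[0,0,0,0,0,-6,255],[0,0,0,0,0,-8,255],[0,0,0,0,0,-10.5,255],[0,0,0,0,0,-13,255],[0,0,0,0,0,-13,255]],
])

```text
time_s: 5.0
position: [0.5137, 0.3146, 0.2068]
eef_rot: [[0.997, 0.075, 0.006], [0.075, -0.997, 0.004], [0.007, -0.003, -1.0]]
contact_force: [0.6, 0.6, -2.4]
grip_width: 0.0194
```

```bash
python3 -c "
from h import *
plan((.569,.1035,.2))"
```

```text
t 5.0 p [0.5137 0.3146 0.2068] yaw 4.321866359920132 j6 113.11950421665497 F [ 0.5848  0.6156 -2.404 ] T [-0.0142 -0.0726 -0.016 ] w 0.0194400705114327
(0.569, 0.1035, 0.2) -> cm [ 3.92 21.47  0.64]
```

>>> jog_arm([
  [[0,0,8,0.8,4,0.6,255],[0,0,16,1.6,8,0.6,255],[0,0,24,2.4,12,0.6,255],[0,0,32,3.1,16,0.6,255],[0,0,40,3.7,20,0.6,255],[0,0,48,3.9,21.5,1.5,255],[0,0,48,3.9,21.5,3.0,255],[0,0,48,3.9,21.5,3.2,255],[0,0,48,3.9,21.5,3.2,255],[0,0,48,3.9,21.5,3.2,255]],
])

```text
time_s: 6.0
position: [0.5665, 0.1023, 0.171]
eef_rot: [[0.724, -0.69, -0.0], [-0.69, -0.724, 0.0], [-0.0, 0.0, -1.0]]
contact_force: [0.3, 0.0, -2.8]
grip_width: 0.0192
```

```bash
python3 - <<'E'
from h import *
plan((.569,.1035,.175))
d=optics.get_image("side"); np.save("side1.npy",d["image"]); a=cv2.resize(d["image"][160:260,270:370],None,fx=6,fy=6,interpolation=cv2.INTER_CUBIC)
p=status.state()["position"]
for z in(-.0657,-.0237,):
    print(z,proj(d,p+[0,0,z]),proj(d,p+[0,0,z])*6-np.array([270,160])*6)
print("mouth",proj(d,[.569,.1035,.085]))
cv2.imwrite("pics/ins.png",a[:,:,::-1])
E
```

```text
t 6.0 p [0.5665 0.1023 0.171 ] yaw -43.627545665321 j6 139.64402050496267 F [ 0.2555  0.0102 -2.8147] T [ 0.0454 -0.0074  0.0011] w 0.01922252914745742
(0.569, 0.1035, 0.175) -> cm [ 0.09 -0.26 -0.4 ]
-0.0657 [314.3264 218.8057] [265.9583 352.8343]
-0.0237 [314.3628 205.9489] [266.177  275.6937]
mouth [313.42   225.1196]
```

View pics/ins.png

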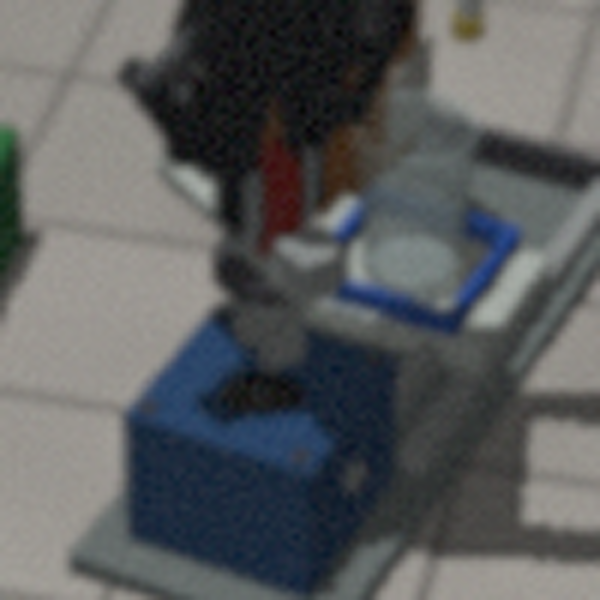

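The crank hangs upright over the gearbox: shank at crop x≈228–308 just above the dark bore at (255,390). I'll measure the shank's edges numerically.

```bash
python3 - <<'E'
from h import *
im=np.load("side1.npy").astype(int)
for r in range(210,222,2): print(r,[(int(x),)for x in [0]][0:0],im[r,300:330].sum(1)//3, "b-r",(im[r,300:330,2]-im[r,300:330,0]))
E
```

```text
210 [] [153 153 153 155 149 132 110  90  70  58  51  52  55  49  43  45  55  50
  62  69  74  81  95 108 119 112 102  91  86  82] b-r [-11  -9 -10 -11  -7  -7  -6  -2  -1   0   2   5   5   3   1  -1  -1  -1
   2   1   3  -3   0   2   6  12  20  28  29  36]
212 [] [151 153 149 139 112  76  47  37  47  51  65  63  69  71  69  71  70  66
  65  69  72  88  91  98 100 100  99 108 109 112] b-r [-10  -8  -8  -6   2  10  10   9   4   5   1  -1   3   1   2   2   1   2
  -1  -1   2  -1   0   2  -1   1   3   4   5   8]
214 [] [148 143 124 101  79  66  50  44  47  62  64  65  67  67  67  69  62  66
  69  66  60  63  63  71  75  84  91  91  95  95] b-r [-9 -6 10 26 45 52 47 31 17  3  0  0 -1  3 -2  0  4  3 -2  3  7  4  6  3
  1  0 -1  1  1 -1]
216 [] [129 108  85  72  73  68  70  64  54  57  64  60  66  60  66  69  69  67
  65  66  62  45  36  39  44  44  49  58  64  69] b-r [ 2 23 45 59 61 64 57 55 43 20  3  2  3  4 -1  2  2  0  3  4  9 19 24 21
 16 12 10  8  5  5]
218 [] [90 73 68 74 67 73 70 67 68 61 54 45 42 60 65 61 71 67 68 66 58 44 33 36
 33 39 35 34 36 38] b-r [38 57 65 60 62 63 61 66 59 49 35 24 18  5  2  5 -1  0  1  3  7 21 28 29
 32 26 31 34 28 26]
220 [] [71 72 75 73 71 72 74 70 68 60 48 35 42 52 55 63 61 59 57 51 46 38 38 37
 39 40 40 40 36 37] b-r [60 62 59 61 59 61 58 58 52 49 39 39 24 10  6  4  6  7  9 12 17 24 24 25
 32 26 28 25 31 28]
```

>>> jog_arm([
  [[0,0,0,0.36,-0.23,0,255],[0,0,0,0.36,-0.23,0.8,255],[0,0,0,0.36,-0.23,1.4,255],[0,0,0,0.36,-0.23,1.7,255],[0,0,0,0.36,-0.23,1.9,255],[0,0,0,0.36,-0.23,2.1,255],[0,0,0,0.36,-0.23,2.3,255],[0,0,0,0.36,-0.23,2.4,255],[0,0,0,0.36,-0.23,2.4,255]],
])

```text
time_s: 6.95
position: [0.5708, 0.1009, 0.1471]
eef_rot: [[0.723, -0.691, -0.0], [-0.691, -0.723, 0.0], [-0.0, 0.0, -1.0]]
contact_force: [-0.2, 0.0, -2.5]
grip_width: 0.019
```

```bash
python3 - <<'E'
from h import *
plan((.5707,.1015,.147))
E
```

```text
t 6.95 p [0.5708 0.1009 0.1471] yaw -43.68454265279839 j6 139.52868815939175 F [-0.2449  0.0326 -2.523 ] T [0.1082 0.0195 0.0042] w 0.01896893011479874
(0.5707, 0.1015, 0.147) -> cm [-0.05 -0.03  0.01]
```

>>> jog_arm([
  [[0,0,0,0,0,0.2,255],[0,0,0,0,0,0.4,255],[0,0,0,0,0,0.6,255],[0,0,0,0,0,0.8,255],[0,0,0,0,0,1.0,255]],
])

```text
time_s: 7.45
position: [0.5708, 0.101, 0.137]
eef_rot: [[0.723, -0.691, -0.0], [-0.691, -0.723, 0.0], [-0.0, -0.0, -1.0]]
contact_force: [1.2, 0.9, -3.1]
grip_width: 0.0192
```

```bash
python3 - <<'E'
from h import *
plan((.5707,.1015,.123))
E
```

```text
t 7.45 p [0.5708 0.101  0.137 ] yaw -43.682269821216046 j6 139.52685390227194 F [ 1.2016  0.8812 -3.1035] T [ 0.1599  0.0561 -0.0161] w 0.01921548429874507
(0.5707, 0.1015, 0.123) -> cm [-0.05 -0.03  1.4 ]
```

>>> jog_arm([
  [[0,0,0,0,-0.06,0.2,255],[0,0,0,0,-0.06,0.4,255],[0,0,0,0,-0.06,0.6,255],[0,0,0,0,-0.06,0.8,255],[0,0,0,0,-0.06,1.0,255],[0,0,0,0,-0.06,1.15,255],[0,0,0,0,-0.06,1.3,255]],
])

```text
time_s: 8.15
position: [0.5712, 0.1013, 0.1241]
eef_rot: [[0.723, -0.691, -0.0], [-0.691, -0.723, 0.0], [-0.0, 0.0, -1.0]]
contact_force: [-0.5, 1.9, -0.2]
grip_width: 0.0192
```

>>> jog_arm([
  [[0,0,0,0,0,0.05,255],[0,0,0,0,0,0.1,255],[0,0,0,0,0,0.15,255],[0,0,0,0,0,0.15,255]],
])

```text
time_s: 8.55
position: [0.5709, 0.1017, 0.1226]
eef_rot: [[0.723, -0.691, -0.001], [-0.691, -0.723, 0.001], [-0.001, 0.0, -1.0]]
contact_force: [-0.7, 1.8, -1.9]
grip_width: 0.0191
```

```bash
python3 - <<'E'
from h import *
plan((.5707,.1015,.123))
E
```

```text
t 8.55 p [0.5709 0.1017 0.1226] yaw -43.682810707814845 j6 139.56482588078546 F [-0.6939  1.7883 -1.8575] T [0.3705 0.3218 0.024 ] w 0.019121505396025768
(0.5707, 0.1015, 0.123) -> cm [-0.    0.02 -0.04]
```

>>> jog_arm([
  [[0,0,0,-0.04,-0.03,0.05,255],[0,0,0,-0.04,-0.03,0.1,255],[0,0,0,-0.04,-0.03,0.15,255],[0,0,0,-0.04,-0.03,0.2,255],[0,0,0,-0.04,-0.03,0.2,255]],
])

```text
time_s: 9.05
position: [0.5711, 0.1018, 0.1221]
eef_rot: [[0.723, -0.691, 0.0], [-0.691, -0.723, -0.0], [0.0, -0.0, -1.0]]
contact_force: [-3.9, 0.9, 8.5]
grip_width: 0.0193
```

>>> jog_arm([
  [[0,0,-4,0.03,0,0,255],[0,0,-8,0.03,0,0,255],[0,0,-12,0.03,0,0,255],[0,0,-16,0.03,0,0,255],[0,0,-20,0.03,0,0,255],[0,0,-20,0.03,0,0,255]],
])

```text
time_s: 9.65
position: [0.5713, 0.1018, 0.1221]
eef_rot: [[0.916, -0.4, 0.001], [-0.4, -0.916, 0.0], [0.0, -0.001, -1.0]]
contact_force: [-4.7, 2.0, 9.5]
grip_width: 0.0196
```

>>> jog_arm([
  [[0,0,-4,-0.05,0,0,255],[0,0,-8,-0.05,0,0,255],[0,0,-12,-0.05,0,0,255],[0,0,-16,-0.05,0,0,255],[0,0,-20,-0.05,0,0,255],[0,0,-20,-0.05,0,0,255]],
])

```text
time_s: 10.25
position: [0.5712, 0.1019, 0.1222]
eef_rot: [[0.998, -0.063, 0.001], [-0.063, -0.998, 0.0], [0.001, -0.0, -1.0]]
contact_force: [-4.0, 1.4, 8.1]
grip_width: 0.0191
```

>>> jog_arm([
  [[0,0,-4,-0.03,0,0,255],[0,0,-8,-0.03,0,0,255],[0,0,-12,-0.03,0,0,255],[0,0,-16,-0.03,0,0,255],[0,0,-20,-0.03,0,0,255],[0,0,-20,-0.03,0,0,255]],
])

```text
time_s: 10.85
position: [0.5711, 0.1018, 0.1222]
eef_rot: [[0.959, 0.282, 0.002], [0.282, -0.959, 0.0], [0.002, 0.0, -1.0]]
contact_force: [-3.1, 0.9, 7.8]
grip_width: 0.0193
```

>>> jog_arm([
  [[0,0,-4,-0.03,0,0.02,255],[0,0,-8,-0.03,0,0.02,255],[0,0,-12,-0.03,0,0.02,255],[0,0,-16,-0.03,0,0.02,255],[0,0,-20,-0.03,0,0.02,255],[0,0,-20,-0.03,0,0.02,255]],
])

```text
time_s: 11.45
position: [0.5711, 0.1019, 0.1221]
eef_rot: [[0.805, 0.594, 0.002], [0.594, -0.805, 0.0], [0.002, 0.001, -1.0]]
contact_force: [-2.7, 1.8, 9.1]
grip_width: 0.019
```

>>> jog_arm([
  [[0,0,-4,0,0,0,255],[0,0,-8,0,0,0,255],[0,0,-12,0,0,0,255],[0,0,-16,0,0,0,255],[0,0,-20,0,0,0,255],[0,0,-20,0,0,0,255]],
])

```text
time_s: 12.05
position: [0.5708, 0.1016, 0.1216]
eef_rot: [[0.553, 0.833, 0.001], [0.833, -0.553, -0.0], [0.001, 0.001, -1.0]]
contact_force: [-3.1, 0.5, 5.9]
grip_width: 0.0192
```

The tool has sunk 0.5 mm and the force has eased, so the fork may be starting to catch. I'll turn in smaller steps.

>>> jog_arm([
  [[0,0,-3,0,0,0.04,255],[0,0,-6,0,0,0.08,255],[0,0,-6,0,0,0.1,255]],
])

```text
time_s: 12.35
position: [0.571, 0.1019, 0.1205]
eef_rot: [[0.464, 0.886, 0.002], [0.886, -0.464, 0.0], [0.001, 0.001, -1.0]]
contact_force: [-3.2, 1.8, 5.8]
grip_width: 0.0193
```

>>> jog_arm([
  [[0,0,-3,0,0,0.1,255],[0,0,-3,0,0,0.2,255],[0,0,-3,0,0,0.3,255],[0,0,-3,0,0,0.3,255]],
])

```text
time_s: 12.75
position: [0.5713, 0.1023, 0.1189]
eef_rot: [[0.418, 0.908, 0.003], [0.908, -0.418, 0.001], [0.002, 0.002, -1.0]]
contact_force: [-4.2, 2.8, 12.5]
grip_width: 0.0192
```

>>> jog_arm([
  [[0,0,-2,-0.02,0,0,255],[0,0,-4,-0.04,0,0,255],[0,0,-6,-0.04,0,0,255],[0,0,-6,-0.04,0,0,255]],
])

```text
time_s: 13.15
position: [0.571, 0.1021, 0.1173]
eef_rot: [[0.321, 0.947, 0.002], [0.947, -0.321, 0.001], [0.002, 0.002, -1.0]]
contact_force: [-0.9, 3.4, 1.0]
grip_width: 0.0191
```

```bash
python3 - <<'E'
from h import *
plan((.5711,.1018,.1085))
E
```

```text
t 13.15 p [0.571  0.1021 0.1173] yaw 71.29153508320763 j6 24.592775980806643 F [-0.8576  3.414   1.0499] T [0.8251 0.1949 0.0296] w 0.0190583151040437
(0.5711, 0.1018, 0.1085) -> cm [-0.02  0.02  0.88]
```

>>> jog_arm([
  [[0,0,0,0.03,0,0.15,255],[0,0,0,0.05,0,0.3,255],[0,0,0,0.05,0,0.45,255],[0,0,0,0.05,0,0.55,255],[0,0,0,0.05,0,0.55,255]],
])

```text
time_s: 13.65
position: [0.571, 0.1021, 0.1108]
eef_rot: [[0.321, 0.947, 0.001], [0.947, -0.321, 0.0], [0.001, 0.001, -1.0]]
contact_force: [0.6, 4.2, 1.0]
grip_width: 0.0193
```

>>> jog_arm([
  [[0,0,0,0.03,0,0.05,255],[0,0,0,0.05,0,0.1,255],[0,0,0,0.05,0,0.15,255],[0,0,0,0.05,0,0.2,255],[0,0,0,0.05,0,0.25,255],[0,0,0,0.05,0,0.25,255]],
])

```text
time_s: 14.25
position: [0.5709, 0.1023, 0.1087]
eef_rot: [[0.32, 0.947, 0.001], [0.947, -0.32, -0.0], [0.0, 0.001, -1.0]]
contact_force: [0.8, 4.5, 3.3]
grip_width: 0.0191
```

```bash
python3 - <<'E'
from h import *
plan((.5711,.1018,.1085))
E
```

```text
t 14.25 p [0.5709 0.1023 0.1087] yaw 71.31788451566116 j6 24.67276279285886 F [0.8268 4.4646 3.2806] T [ 0.6718 -0.1799  0.1344] w 0.01907995165274287
(0.5711, 0.1018, 0.1085) -> cm [-0.04  0.04  0.02]
```

>>> jog_arm([
  [[0,0,0,0.04,0,0.05,255],[0,0,-3,0.04,0,0.05,255],[0,0,-6,0.04,0,0.05,255],[0,0,-9,0.04,0,0.05,255],[0,0,-12,0.04,0,0.05,255],[0,0,-15,0.04,0,0.05,255],[0,0,-18,0.04,0,0.05,255],[0,0,-21,0.04,0,0.05,255],[0,0,-24,0.04,0,0.05,255],[0,0,-27,0.04,0,0.05,255],[0,0,-30,0.04,0,0.05,255],[0,0,-30,0.04,0,0.05,255]],
])

```text
time_s: 15.45
position: [0.5708, 0.1025, 0.1086]
eef_rot: [[-0.197, 0.98, 0.001], [0.98, 0.197, -0.0], [-0.0, 0.001, -1.0]]
contact_force: [1.0, 1.6, 6.9]
grip_width: 0.0193
```

```bash
cat > m.py <<'E'
from h import *
plan()
for n,bx in(("top",(338,388,188,238)),("side",(315,362,180,220))):
    d=optics.get_image(n); c,a,bb,_=blob(d,"blue",bx); print(n,c,a,bb,onz(d,c,.047))
    cv2.imwrite(f"pics/cur_{n}.png",d["image"][:,:,::-1])
E
python3 m.py
```

```text
t 15.45 p [0.5708 0.1025 0.1086] yaw 101.3545761113576 j6 -5.329354870732085 F [0.9609 1.5697 6.9337] T [ 0.447   0.128  -0.0067] w 0.019340489132600697
top [354.8004 209.8702] 198.875 [341.75 195.75  28.25  29.  ] [ 0.5326 -0.0516  0.047 ]
side [350.6201 202.423 ] 60.5625 [345.75 196.    10.5   16.5 ] [ 0.5001 -0.0696  0.047 ]
```

>>> jog_arm([
  [[0,0,-3,0,0,0,255],[0,0,-6,0,0,0,255],[0,0,-9,0,0,0,255],[0,0,-12,0,0,0,255],[0,0,-15,0,0,0,255],[0,0,-18,0,0,0,255],[0,0,-21,0,0,0,255],[0,0,-24,0,0,0,255],[0,0,-27,0,0,0,255],[0,0,-30,0,0,0,255],[0,0,-30,0,0,0,255]],
])

```text
time_s: 16.65
position: [0.5708, 0.103, 0.1086]
eef_rot: [[-0.661, 0.751, 0.001], [0.751, 0.661, 0.001], [0.0, 0.001, -1.0]]
contact_force: [0.1, 3.8, 6.7]
grip_width: 0.0196
```

```bash
python3 m.py
```

```text
t 16.65 p [0.5708 0.103  0.1086] yaw 131.34563653344387 j6 -35.3282998387762 F [0.1128 3.7971 6.7465] T [ 0.7846  0.0574 -0.0472] w 0.01961552830470371
top [358.902  211.1765] 200.0 [345.25 197.    29.    28.75] [ 0.5285 -0.0659  0.047 ]
side [343.2257 203.5652] 130.3125 [323.25 193.5   35.25  18.25] [ 0.5199 -0.0589  0.047 ]
```

>>> jog_arm([
  [[0,0,-3,0,0,0,255],[0,0,-6,-0.02,0,0,255],[0,0,-9,-0.02,0,0,255],[0,0,-12,-0.02,0,0,255],[0,0,-15,-0.02,0,0,255],[0,0,-18,-0.02,0,0,255],[0,0,-21,-0.02,0,0,255],[0,0,-24,-0.02,0,0,255],[0,0,-27,-0.02,0,0,255],[0,0,-30,-0.02,0,0,255],[0,0,-33,-0.02,0,0,255],[0,0,-36,-0.02,0,0,255],[0,0,-39,-0.02,0,0,255],[0,0,-42,-0.02,0,0,255],[0,0,-45,-0.02,0,0,255],[0,0,-48,-0.02,0,0,255],[0,0,-51,-0.02,0,0,255],[0,0,-54,-0.02,0,0,255],[0,0,-57,-0.02,0,0,255],[0,0,-57,-0.02,0,0,255]],
])

```text
time_s: 18.75
position: [0.57, 0.1036, 0.1087]
eef_rot: [[-0.989, -0.145, -0.001], [-0.145, 0.989, 0.002], [0.001, 0.002, -1.0]]
contact_force: [-2.9, 6.5, 8.9]
grip_width: 0.0192
```

```bash
python3 m.py; python3 - <<'E'
import cv2,numpy as np
t=cv2.imread("pics/cur_top.png");s=cv2.imread("pics/cur_side.png")
a=cv2.resize(t[180:240,335:405],None,fx=5.7,fy=5.7,interpolation=cv2.INTER_CUBIC); b=cv2.resize(s[140:215,315:380],None,fx=6,fy=6,interpolation=cv2.INTER_CUBIC)
W=np.zeros((450,800,3),np.uint8);W[:a.shape[0],:a.shape[1]]=a;W[:,400:790]=b;cv2.imwrite("pics/w1.png",W)
E
```

```text
t 18.75 p [0.57   0.1036 0.1087] yaw -171.67316228279356 j6 -92.34174827154742 F [-2.8691  6.4841  8.9448] T [ 1.174   0.3428 -0.0742] w 0.01916200583202373
top [364.9164 214.1033] 167.6875 [353.5  199.    26.25  29.  ] [ 0.5189 -0.0867  0.047 ]
side [345.0365 196.9994] 148.4375 [327.75 187.25  34.25  18.5 ] [ 0.5211 -0.092   0.047 ]
```

View pics/w1.png

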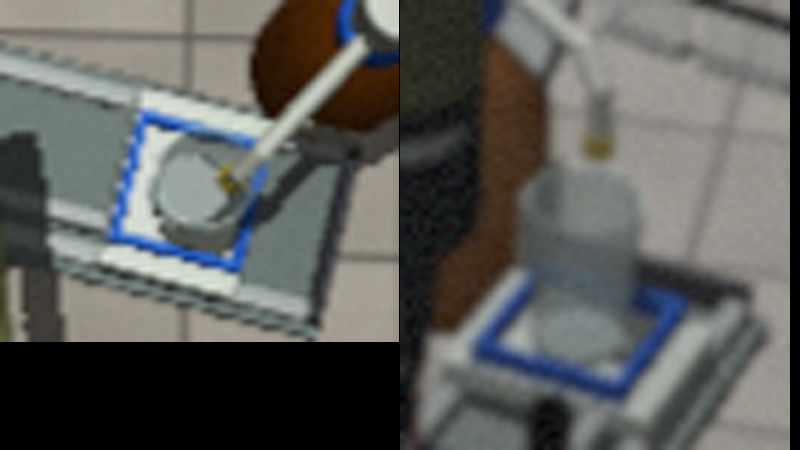

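The picture shows the beaker still short of the spout: rim centre at about side-crop (581,188), spout tip at (598,155). The tip's in line across the beaker but further along. I'll work out the gap.

```bash
python3 - <<'E'
from h import *
D={n:optics.get_image(n) for n in("top","side")}
d=D["side"]; 
u=np.array([-.222,-.975,0])
for n,bx in(("top",(366,384,204,218)),("side",(338,360,155,172))):
    x0,x1,y0,y1=bx; im=D[n]["image"][y0:y1,x0:x1].astype(float); w=np.clip(np.minimum(im[...,0],im[...,1])-im[...,2]-25,0,40); yy,xx=np.mgrid[y0:y1,x0:x1]
    c=np.array([(w*xx).sum(),(w*yy).sum()])/w.sum(); print("spout",n,c,(w>5).sum(),[onz(D[n],c,z) for z in(.148,.153)])
    print((w>5).astype(int))
b=np.array([.5212,-.0951,0])
for n in D: print(n,"pred rim",proj(D[n],b+[0,0,.126]),"L/R",[proj(D[n],b+[0,0,.126]+.03*np.array(v)) for v in((.97,.24,0),(-.97,-.24,0),(-.24,.97,0),(.24,-.97,0))])
print("rim seen side",onz(d,(345.2,171.4),.126))
E
```

```text
spout top [374.1022 210.72  ] 9 [array([ 0.5205, -0.1049,  0.148 ]), array([ 0.5199, -0.1042,  0.153 ])]
[[0 0 0 0 0 0 0 0 0 0 0 0 0 0 0 0 0 0]
 [0 0 0 0 0 0 0 0 0 0 0 0 0 0 0 0 0 0]
 [0 0 0 0 0 0 0 0 0 0 0 0 0 0 0 0 0 0]
 [0 0 0 0 0 0 0 0 0 0 0 0 0 0 0 0 0 0]
 [0 0 0 0 0 0 0 0 0 0 0 0 0 0 0 0 0 0]
 [0 0 0 0 0 0 0 0 1 1 0 0 0 0 0 0 0 0]
 [0 0 0 0 0 0 0 1 1 0 0 0 0 0 0 0 0 0]
 [0 0 0 0 0 0 0 1 1 0 0 0 0 0 0 0 0 0]
 [0 0 0 0 0 0 0 0 1 1 0 0 0 0 0 0 0 0]
 [0 0 0 0 0 0 0 0 0 1 0 0 0 0 0 0 0 0]
 [0 0 0 0 0 0 0 0 0 0 0 0 0 0 0 0 0 0]
 [0 0 0 0 0 0 0 0 0 0 0 0 0 0 0 0 0 0]
 [0 0 0 0 0 0 0 0 0 0 0 0 0 0 0 0 0 0]
 [0 0 0 0 0 0 0 0 0 0 0 0 0 0 0 0 0 0]]
spout side [347.2957 164.1304] 9 [array([ 0.5226, -0.1141,  0.148 ]), array([ 0.5213, -0.1062,  0.153 ])]
[[0 0 0 0 0 0 0 0 0 0 0 0 0 0 0 0 0 0 0 0 0 0]
 [0 0 0 0 0 0 0 0 0 0 0 0 0 0 0 0 0 0 0 0 0 0]
 [0 0 0 0 0 0 0 0 0 0 0 0 0 0 0 0 0 0 0 0 0 0]
 [0 0 0 0 0 0 0 0 0 0 0 0 0 0 0 0 0 0 0 0 0 0]
 [0 0 0 0 0 0 0 0 0 0 0 0 0 0 0 0 0 0 0 0 0 0]
 [0 0 0 0 0 0 0 0 0 0 0 0 0 0 0 0 0 0 0 0 0 0]
 [0 0 0 0 0 0 0 0 0 0 0 0 0 0 0 0 0 0 0 0 0 0]
 [0 0 0 0 0 0 0 0 0 0 0 0 0 0 0 0 0 0 0 0 0 0]
 [0 0 0 0 0 0 0 0 1 1 0 0 0 0 0 0 0 0 0 0 0 0]
 [0 0 0 0 0 0 0 0 1 1 1 1 0 0 0 0 0 0 0 0 0 0]
 [0 0 0 0 0 0 0 0 1 1 1 0 0 0 0 0 0 0 0 0 0 0]
 [0 0 0 0 0 0 0 0 0 0 0 0 0 0 0 0 0 0 0 0 0 0]
 [0 0 0 0 0 0 0 0 0 0 0 0 0 0 0 0 0 0 0 0 0 0]
 [0 0 0 0 0 0 0 0 0 0 0 0 0 0 0 0 0 0 0 0 0 0]
 [0 0 0 0 0 0 0 0 0 0 0 0 0 0 0 0 0 0 0 0 0 0]
 [0 0 0 0 0 0 0 0 0 0 0 0 0 0 0 0 0 0 0 0 0 0]
 [0 0 0 0 0 0 0 0 0 0 0 0 0 0 0 0 0 0 0 0 0 0]]
top pred rim [370.1837 211.1316] L/R [array([368.0892, 202.1667]), array([372.2911, 220.1516]), array([361.1751, 213.0784]), array([379.1784, 209.1878])]
side pred rim [346.2334 174.1224] L/R [array([335.7962, 174.1018]), array([356.6629, 174.143 ]), array([346.7749, 179.9868]), array([345.7094, 168.4456])]
rim seen side [ 0.5268 -0.1084  0.126 ]
```

>>> jog_arm([
  [[0,0,-3,0.02,0.03,0,255],[0,0,-6,0.03,0.06,0,255],[0,0,-9,0.03,0.06,0,255],[0,0,-12,0.03,0.06,0,255],[0,0,-15,0.03,0.06,0,255],[0,0,-17,0.03,0.06,0,255],[0,0,-17,0.03,0.06,0,255]],
])

```text
time_s: 19.65
position: [0.5697, 0.1036, 0.1087]
eef_rot: [[-0.904, -0.428, -0.001], [-0.428, 0.904, 0.001], [0.0, 0.001, -1.0]]
contact_force: [-1.8, 5.2, 9.8]
grip_width: 0.0194
```

```bash
cat > v.py <<'E'
from h import *
import sys
trav,sp,out=float(sys.argv[1]),(float(sys.argv[2]),float(sys.argv[3])),sys.argv[4]
plan(); u=np.array([-.222,-.975]); b=np.array([.5311,-.0515])+trav*u; W=np.zeros((560,800,3),np.uint8); x=0
for n,(x0,x1,y0,y1) in(("top",(350,400,190,230)),("side",(322,372,152,222))):
    d=optics.get_image(n); k=8; im=cv2.resize(d["image"][y0:y1,x0:x1],None,fx=k,fy=k,interpolation=cv2.INTER_CUBIC)
    for c,z,r,col in((b,.126,.03,(255,0,255)),(b,.041,.03,(0,255,255)),(sp,.143,.0075,(255,0,0))):
        P=[((proj(d,[c[0]+r*np.cos(t),c[1]+r*np.sin(t),z])-[x0,y0]+.5)*k).round().astype(int) for t in np.linspace(0,6.28,24,endpoint=False)]
        for q in P: cv2.circle(im,tuple(int(v) for v in q),1,col,-1)
    h,w=im.shape[:2]; W[:min(h,560),x:x+w]=im[:560]; x+=w
cv2.imwrite(out,W[:,:,::-1])
E
python3 v.py .0536 .5215 -.106 pics/v1.png
```

```text
t 19.65 p [0.5697 0.1036 0.1087] yaw -154.68357634162516 j6 -109.26313384268785 F [-1.7768  5.1522  9.7609] T [ 0.9056  0.3588 -0.0581] w 0.019398664552068335
```

View pics/v1.png

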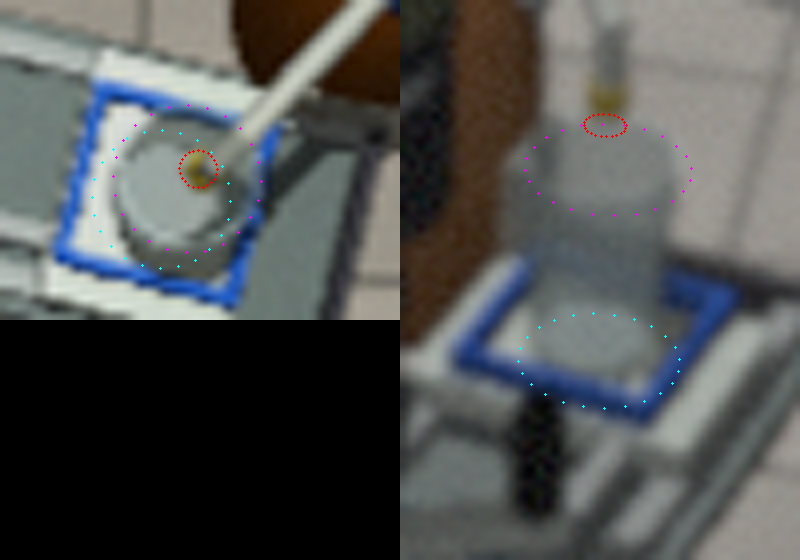

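The picture shows the spout tip (side crop (606,105), top crop (198,170)) still beyond the beaker's centre. My overlay is off in the side view, so I'll take a clean, contrast-stretched close-up and compare spout with rim directly in each view.

```bash
python3 - <<'E'
from h import *
W=np.zeros((600,800,3),np.uint8); x=0
for n,(x0,x1,y0,y1) in(("top",(355,395,190,235)),("side",(328,368,152,207))):
    A=np.mean([optics.get_image(n)["image"].astype(float) for _ in range(6)],0)[y0:y1,x0:x1]
    A=np.clip((A-40)*1.6,0,255).astype(np.uint8); im=cv2.resize(A,None,fx=10,fy=10,interpolation=cv2.INTER_CUBIC)
    for i in range(0,im.shape[1],50): im[:4 if i%100 else 12,i]=255,0,0
    for i in range(0,im.shape[0],50): im[i,:4 if i%100 else 12]=255,0,0
    h,w=im.shape[:2]; W[:min(h,600),x:x+w]=im[:600]; x+=w
cv2.imwrite("pics/v2.png",W[:,:,::-1])
E
```

```text
(no output)
```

View pics/v2.png

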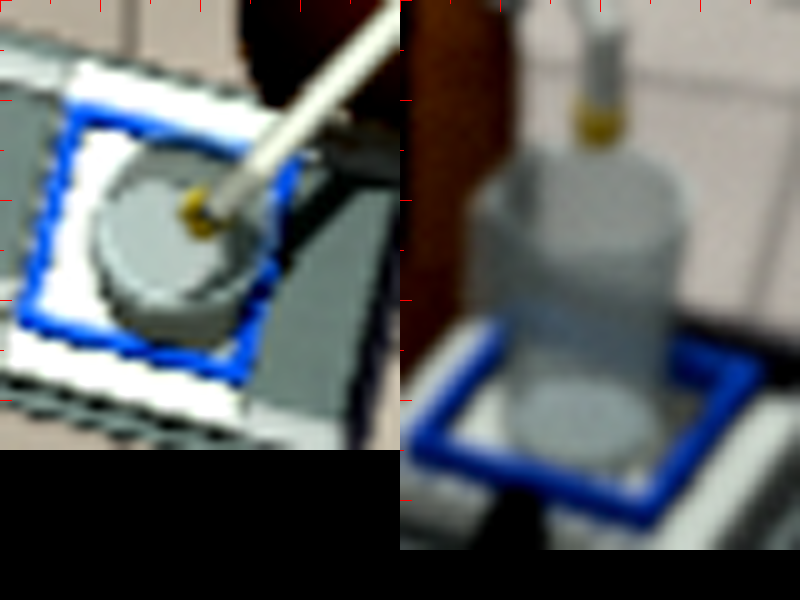

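The clean view shows the rim at top-crop x 97–281 (centre ≈(189,222)) and the nozzle centre at about (204,213). In the side crop the rim spans x 468–688 (centre ≈(578,200)) and the tip is at about (599,134).

```bash
python3 - <<'E'
from h import *
u=np.array([-.222,-.975]);v=np.array([.975,-.222])
D={n:optics.get_image(n) for n in("top","side")}
for n,r,s,z in(("top",(373.4,211.7),(374.9,210.8),.148),("side",(345.3,171.5),(347.4,164.9),.143)):
    a=onz(D[n],r,.126);b=onz(D[n],s,z);e=(b-a)[:2];print(n,a,b,"along",e@u,"across",e@v)
    # blue nest quad
b=[]
for n,bx in(("top",(352,392,195,232)),("side",(322,372,175,210))):
    c,a,bb,m=blob(D[n],"blue",bx); pts=np.argwhere(m)[:,::-1].astype(np.float32); q=cv2.minAreaRect(pts) if n=="top" else None
    h=cv2.convexHull(pts); M=cv2.moments(h); cc=np.array([M["m10"],M["m01"]])/M["m00"]; cc=(cc+.5)/4-.5+[bx[0],bx[2]]
    print(n,"nest hull centre",cc,[onz(D[n],cc,z) for z in(.045,.05)])
    b.append(ray(D[n],cc))
print("tri nest",tri(b))
E
```

```text
top [ 0.5197 -0.1056  0.126 ] [ 0.5203 -0.1074  0.148 ] along 0.0016729737518815864 across 0.0010591365184858255
side [ 0.5264 -0.1079  0.126 ] [ 0.5229 -0.1179  0.143 ] along 0.010469668515079314 across -0.0012868501767173952
top nest hull centre [369.5079 214.065 ] [array([ 0.5197, -0.1028,  0.045 ]), array([ 0.5192, -0.1022,  0.05  ])]
side nest hull centre [346.0211 193.297 ] [array([ 0.5223, -0.114 ,  0.045 ]), array([ 0.5212, -0.1071,  0.05  ])]
tri nest [ 0.5196 -0.1017  0.0539]
```

>>> jog_arm([
  [[0,0,-3,0,0,0,255],[0,0,-6,0,0,0,255],[0,0,-8,0,0,0,255],[0,0,-8,0,0,0,255]],
])

```text
time_s: 20.85
position: [0.5696, 0.1037, 0.1087]
eef_rot: [[-0.836, -0.549, -0.001], [-0.549, 0.836, 0.001], [0.0, 0.001, -1.0]]
contact_force: [-1.9, 5.0, 8.9]
grip_width: 0.0196
```

```bash
cat > c.py <<'E'
from h import *
import sys
plan()
W=np.zeros((600,800,3),np.uint8); x=0
for n,(x0,x1,y0,y1) in(("top",(355,395,190,235)),("side",(328,368,152,207))):
    A=np.mean([optics.get_image(n)["image"].astype(float) for _ in range(6)],0); np.save(f"avg_{n}.npy",A); A=A[y0:y1,x0:x1]
    A=np.clip((A-40)*1.6,0,255).astype(np.uint8); im=cv2.resize(A,None,fx=10,fy=10,interpolation=cv2.INTER_CUBIC)
    for i in range(0,im.shape[1],50): im[:4 if i%100 else 12,i]=255,0,0
    for i in range(0,im.shape[0],50): im[i,:4 if i%100 else 12]=255,0,0
    h,w=im.shape[:2]; W[:min(h,600),x:x+w]=im[:600]; x+=w
cv2.imwrite(sys.argv[1],W[:,:,::-1])
E
python3 c.py pics/v3.png
```

```text
t 20.85 p [0.5696 0.1037 0.1087] yaw -146.68783036517092 j6 -117.26019113284221 F [-1.9107  4.9676  8.9408] T [ 0.9193  0.3511 -0.0809] w 0.01957671328253509
```

View pics/v3.png

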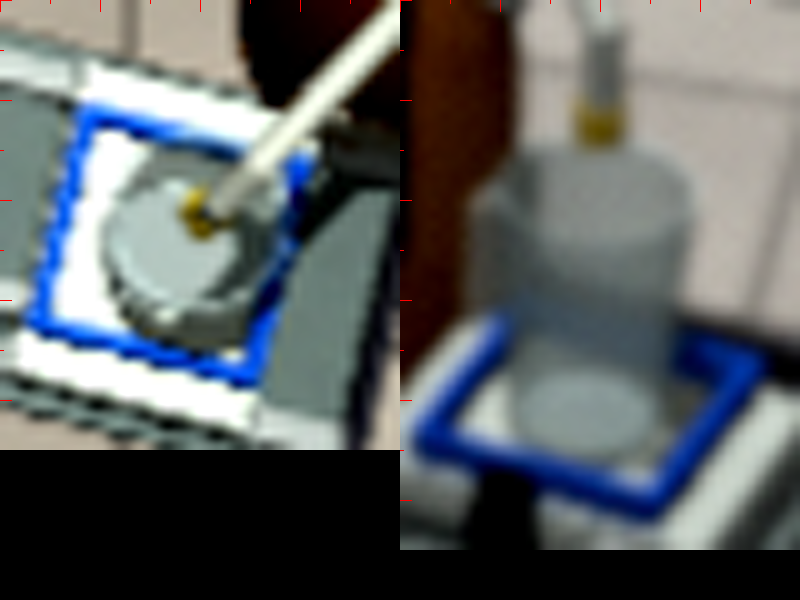

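```bash
python3 - <<'E'
from h import *
u=np.array([-.222,-.975]);v=np.array([.975,-.222])
D={n:optics.get_image(n) for n in("top","side")}
T=lambda a,b: tri([ray(D["top"],a),ray(D["side"],b)])
r=T((374.7,212),(345.6,170.8)); s=T((374.9,210.8),(347.4,163.2)); print(r,s,"along",(s-r)[:2]@u,"across",(s-r)[:2]@v)
# expected pixel of rim centre if concentric with spout xy candidates
for al in(0,.003,.006):
    p=np.array([.5203,-.1074])+al*u
    for n in D: print(al,n,"spout.148",proj(D[n],[*p,.148]),"tip",proj(D[n],[*p,.143]),"rim",proj(D[n],[*p,.126]),"base",proj(D[n],[*p,.041]))
# nozzle column centre from averaged images
for n,bx in(("top",(368,382,204,216)),("side",(340,356,158,170))):
    A=np.load(f"avg_{n}.npy")[bx[2]:bx[3],bx[0]:bx[1]]; w=np.minimum(A[...,0],A[...,1])-A[...,2]; print(n,bx[0],bx[2]); print(w.round().astype(int))
E
```

```text
[ 0.5222 -0.1092  0.1276] [ 0.5203 -0.1062  0.1561] along -0.002467355585331771 across -0.002553543578832464
0 top spout.148 [374.8947 210.8052] tip [374.6823 210.9697] rim [373.9728 211.5191] base [370.6955 214.0568]
0 side spout.148 [347.659  165.4467] tip [347.5883 166.9195] rim [347.3502 171.8831] base [346.2065 195.7272]
0.003 top spout.148 [375.8103 211.0401] tip [375.5942 211.2036] rim [374.8723 211.7499] base [371.5377 214.2732]
0.003 side spout.148 [348.0792 164.9442] tip [348.0078 166.4159] rim [347.7672 171.3757] base [346.6115 195.2026]
0.006 top spout.148 [376.7261 211.2751] tip [376.5063 211.4377] rim [375.772  211.9808] base [372.38   214.4896]
0.006 side spout.148 [348.4981 164.4433] tip [348.426  165.9138] rim [348.183  170.8698] base [347.0153 194.6796]
top 368 204
[[ -1  -4 -26 -47 -49 -47 -56 -64 -63 -56 -53 -36  -3   7]
 [ -3  -4  -6  -5  -5  -6 -13 -21 -31 -44 -46 -21   4   7]
 [ -4  -2  -3  -4  -4  -3  -4  -5  -6  -7  -4   3   8   7]
 [ -3  -1  -3  -4  -3  -3  -4  -4  -3   2   6   6   7   7]
 [ -2  -3  -5  -6  -6  -6  11  20   2   6   6   6   5   2]
 [ -7  -7  
[... 328 characters left out ...]
6  -3  -5 -11]
 [ -9  -8  -7  -7  -7  -7  -6  -6  -6  -6  -6  -5  -6 -16]]
side 340 158
[[ 6  6  5  5  5  5  4  2  1  3  5  5  5  5  6  5]
 [ 6  6  6  5  5  5  4  3  2  3  5  4  5  4  6  5]
 [ 6  6  5  5  7  6  5  2  0  3  6  6  5  4  4  5]
 [ 6  6  5  6  7 12 13  5  2  5  8  7  5  5  5  5]
 [ 7  6  4  6 10 20 24 15 12 14 13  9  4  5  6  5]
 [ 5  6  6  6 10 20 34 31 29 28 17  8  6  5  5  6]
 [ 6  6  5  5  8 18 37 44 43 33 20  8  5  5  5  4]
 [ 6  6  5  4  7 16 32 43 40 28 12  5  5  5  6  5]
 [ 4  1  1  2  4 12 21 25 23 16  8  1  2  2  4  4]
 [ 1  0 -1 -1 -1  3  8  9  6  4  1 -2 -2 -1  2  4]
 [ 0 -2 -1 -1  0 -1  0  0 -1 -1 -2  0 -1 -2 -1  0]
 [ 0 -2  0 -1 -1 -2 -1 -1 -3 -1 -1 -2 -1 -1 -1 -1]]
```

The stretched view shows the beaker rim now at top-crop x 108–297 (centre ≈(202,225)) with the nozzle at about (205,213). After parallax they agree to about 2 mm along the rail. Next I'll relieve the preload, then release and lift away.

>>> jog_arm([
  [[0,0,0,-0.02,0.06,-0.07,255],[0,0,0,-0.02,0.06,-0.14,255],[0,0,0,-0.02,0.06,-0.14,255],[0,0,0,-0.02,0.06,-0.14,180],[0,0,0,-0.02,0.06,-0.14,120],[0,0,0,-0.02,0.06,-0.14,60],[0,0,0,-0.02,0.06,-0.14,0],[0,0,0,-0.02,0.06,-0.14,0],[0,0,0,-0.02,0.06,-0.14,0],[0,0,0,-0.02,0.06,-0.14,0],[0,0,0,-0.02,0.06,-0.14,0]],
])

```text
time_s: 22.65
position: [0.5702, 0.1037, 0.1094]
eef_rot: [[-0.836, -0.549, 0.0], [-0.549, 0.836, -0.0], [-0.0, -0.0, -1.0]]
contact_force: [-0.9, -0.4, 0.4]
grip_width: 0.0851
```

>>> jog_arm([
  [[0,0,0,0,0,-1,0],[0,0,0,0,0,-3,0],[0,0,0,0,0,-6,0],[0,0,0,0,0,-10,0],[0,0,0,0,0,-14,0],[0,0,0,0,0,-18,0],[0,0,0,0,5,-20,0],[0,0,0,0,10,-20,0],[0,0,0,0,15,-20,0],[0,0,0,0,20,-20,0],[0,0,0,0,25,-20,0],[0,0,0,0,25,-20,0],[0,0,0,0,25,-20,0],[0,0,0,0,25,-20,0]],
])

```text
time_s: 24.05
position: [0.4334, 0.312, 0.3098]
eef_rot: [[-0.836, -0.549, 0.001], [-0.549, 0.836, -0.001], [-0.001, -0.001, -1.0]]
contact_force: [0.1, 0.7, 0.1]
grip_width: 0.0856
```

```bash
python3 c.py pics/v4.png; python3 - <<'E'
from h import *
W=np.zeros((560,800,3),np.uint8)
t=optics.get_image("top")["image"];s=optics.get_image("side")["image"]
W[:330,:440]=cv2.resize(t[170:245,295:395],(440,330),interpolation=cv2.INTER_CUBIC)
W[:560,445:800]=cv2.resize(s[145:255,280:350+0],(355,560),interpolation=cv2.INTER_CUBIC)
v3=cv2.imread("pics/v4.png")[:,:,::-1]; W[335:560,0:440]=cv2.resize(v3[0:410,0:800],(440,225))
cv2.imwrite("pics/final.png",W[:,:,::-1])
d={n:optics.get_image(n) for n in("top","side")}
for n,bx in(("top",(300,330,180,225)),("side",(295,330,190,245))):
    im=d[n]["image"].astype(float);x0,x1,y0,y1=bx;A=im[y0:y1,x0:x1];w=np.clip(A[...,0]-A[...,1:].max(2)-30,0,40);yy,xx=np.mgrid[y0:y1,x0:x1];c=np.array([(w*xx).sum(),(w*yy).sum()])/w.sum();print(n,"hub",c,onz(d[n],c,.123))
    print("pred hub z=.123",proj(d[n],[.57,.103,.123]),".137",proj(d[n],[.57,.103,.137]))
E
```

```text
t 24.05 p [0.4334 0.312  0.3098] yaw -146.68762730668078 j6 -92.05471380238143 F [0.0509 0.7322 0.1165] T [-0.0238  0.0109  0.0007] w 0.08556974287310071
top hub [309.0248 194.4059] [0.5705 0.105  0.123 ]
pred hub z=.123 [309.6408 194.587 ] .137 [309.4985 193.9493]
side hub [313.1733 209.6604] [0.5738 0.0869 0.123 ]
pred hub z=.123 [313.1087 213.545 ] .137 [313.1132 209.2473]
```

View pics/final.png

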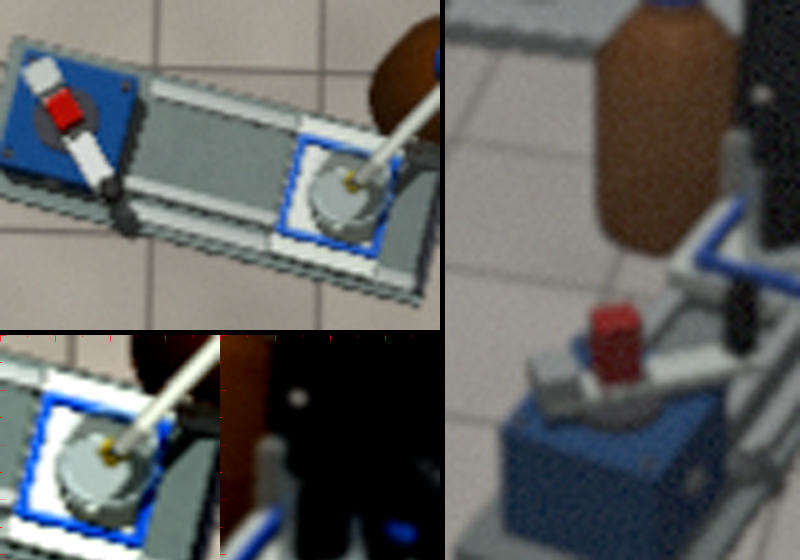

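```bash
python3 -c "
from bench import arm,status
print(arm.hand_in()); print(status.state()['time_s'])"
```

```text
the job is handed in; nothing more can be done
None
the job is handed in; nothing more can be done
```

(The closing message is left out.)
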